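# Boiled egg in the tongs over the colander

### The job

The egg in the blue egg cup is boiled and too hot to touch: pick up the sprung tongs, close them gently on the egg, lift it out of the cup and hold it in the tongs above the middle of the red colander, clear of the rim, ready to be rinsed. Finish while still holding it there, steady, with the gripper on the tongs; the gripper itself never touches the egg, and the egg is not dropped or rested on the colander; the cup, the colander, the jar, the mug, the timer and the garlic stay standing where they are.

Things in the scene. Friction and masses are not known exactly. Their poses are not given: they have to be found in the camera images.
- tongs: Sprung kitchen tongs, 250 mm long, 28 mm high, about 0.11 kg, lying so that they open sideways: steel pivot with a wire loop, two steel strips, each with a ribbed black grip and a black scalloped jaw. Origin: midway between the grips, at the underside; the pivot is at x = -105 mm, the jaws at x = +95 mm, z up.
- tongs_grip (a point): Midway between the black grips (50 mm long, 26 mm high), 14 mm above the underside, near the balance point. Grip here from outside, closing along the tongs' y. Width over the grips: 64 mm open, 47 mm on the egg, 34 mm shut. The spring pushes back 7 N a side at first, 8.5 N at the egg; half of any more reaches the egg.
- tongs_jaw (a point): Midway between the jaws, 95 mm ahead of the grips along +x, 14 mm above the underside; the egg's middle belongs here when they close. The jaws are 18 mm high, 47 mm long, and when open stand 70 mm apart inside and 93 mm over their outsides.
- egg: Brown hen's egg (58 mm long, 45 mm thick, 0.058 kg) standing on its end, pointed end up, in the egg cup. It cracks if pressed with more than 40 N a side. Its origin lies on its side; use the point egg_center.
- egg_center (a point): Middle of the egg, 29 mm above its lower end and below its upper end; about 49 mm above the worktop as it stands in the cup, where it may lean a few degrees.
- egg_cup: Blue ceramic egg cup, loose, 52 mm across its foot and 53 mm across its rim, 36 mm high (the egg's widest part is 13 mm above the rim), 0.18 kg. Origin: centre of its underside. It stands either to the left or to the right, its place being swapped with the jar's.
- colander: Red plastic colander, round, 223 mm across and 90 mm high, loose. Origin: centre of its underside.
- colander_rim (a point): Middle of the colander's mouth, at the height of its rim, 90 mm above the worktop.
- jar: Glass jar with a green lid, 69 mm across, 84 mm high, loose. Origin: centre of its underside.
- mug: Orange mug with a handle, 81x113 mm, 101 mm high, loose, at the back. Origin: on its underside.
- timer: Red and cream egg timer, 62 mm across, 61 mm high, loose, at the back. Origin: centre of its underside.
- garlic: Bulb of garlic, 60 mm, loose, at the back. Origin: on its underside.
Things that resemble listed ones, but are neither listed nor needed, are in the scene too. Several things have the shape of the egg_cup; the one meant has the colours described above.

How it is judged:
On the way, in this order (a step that is already met when the one before it is completed fails the run):
1. the tongs are picked up by the gripper, off the worktop (height (world z) of tongs above 0.015 m and contact force between the fingers and tongs above 0.5 N), for 0.2 s.
2. the egg is lifted out of the cup in the tongs (height (world z) of egg_center above 0.09 m and contact force between egg and tongs above 0.3 N and contact force between the fingers and tongs above 0.5 N and contact force between egg and egg_cup below 0.05 N), for 0.2 s.
At the end, for the whole second after the job is handed in: Gripper holds tongs, tongs hold egg, at rest: its middle within 50 mm of the colander's middle seen from above, 40 to 220 mm above the rim, within 30 mm of the middle of the jaws; egg and tongs touch neither colander nor cup; cup and colander upright, within 40 mm of their start (horizontal distance between egg_center and colander_rim below 0.05 m and z of egg_center in the frame of colander_rim between 0.04 and 0.22 m and distance between egg_center and tongs_jaw below 0.03 m and contact force between egg and tongs above 0.3 N and contact force between the fingers and tongs above 0.5 N and contact force between each of egg, tongs and colander below 0.05 N and contact force between egg and egg_cup below 0.05 N and linear speed of egg below 0.03 m/s and linear speed of egg_cup below 0.02 m/s and angle between egg_cup's own z axis and vertical below 0.2 rad and distance of each of egg_cup, colander from where it was at the start of the episode below 0.04 m and angle between colander's own z axis and vertical below 0.15 rad); the arm keeps its last pose, push and grip.
It fails at once if the gripper or arm touches the egg (contact force between any of the fingers, the arm and egg above 0.3 N).
It fails at once if the egg is cracked: pressed with more than 40 N a side by the tongs, or 40 N into the cup (contact force between egg and tongs above 80 N or contact force between egg and egg_cup above 40 N).
It fails at once if the egg is set on the colander or falls onto the worktop (contact force between egg and colander above 0.3 N or height (world z) of egg_center below 0.035 m).
It fails at once if the cup or the colander is shifted more than 50 mm or tipped over (distance of any of egg_cup, colander from where it was at the start of the episode above 0.05 m or angle between egg_cup's own z axis and vertical above 0.6 rad).
It fails at once if the jar, mug, timer or garlic is shifted more than 30 mm (distance of any of jar, mug, timer, garlic from where it was at the start of the episode above 0.03 m).
It also fails if it takes over 35 s, if anything falls off the work surface, if the arm or the gripper's body presses on something with over 40 N, if the wrist force passes 120 N, or if a joint passes its speed limit or range.

### The arm

A 6-joint arm with a two-finger parallel gripper is mounted at the origin on a cart in front of the work surface, level with it; the furniture and walls round the work are solid. World frame = base frame: x ahead of the robot, y to its left, z up, the work surface at z = 0. Lengths are in m, angles in rad, forces in N, time in s.
With the tool pointing down it reaches from about 0.35 to 0.875 m from the base axis. Payload 4.2 kg.
Tool frame: the origin (TCP) lies between the finger pads; the fingertips stand 11 mm ahead of it and the grasp point (between the pads) lies 8 mm behind it; z points along the fingers, y is the line along which they close (so a half turn about z gives the same grasp; the last joint's range is limited). The gripper opens to 87 mm and grips with 3 to 60 N. Pads are 19 mm wide; open, the fingers measure 117 mm over their backs; the gripper's body (75 mm by 190 mm) begins 51 mm behind the grasp point.
Start: joints at [-0.956, 0.385, 0.008, 0, -1.194, -0.259], TCP at [0.218, -0.586, 0.234] pointing down, gripper open.
Joint ranges: [-3.14, 3.14], [-1.21, 2.06], [-1.07, 1.41], [-3.16, 2.05], [-2.99, -0.16], [-3.1, 3.1]. Speed limits (rad/s): [2.79, 2.79, 3.14, 3.14, 3.14, 3.14].

### API

Orientations are given as a unit quaternion [w, x, y, z].
In Python, from cell import env gives the robot as it stands.
- The arm moves only by the tool jog_arm, never from a script. Its argument "rows" is a list of rows, each an object of numbers: "tx", "ty", "tz": the shift along the tool's x, y, z in cm; "wx", "wy", "wz": the turn, a rotation vector about the tool's x, y, z in degrees; "jaw": the opening, from -1 (shut) to 1 (fully open), so that 0 is half open. A call has 1 to 20 rows; each row shifts and turns the commanded pose from where the row before left it, along the tool's axes as they then stand; what a row does not reach is not made up. A row lasts 1/10 s, in which the tool goes at most 50 mm and 8.59 degrees, less where a joint would pass 70% of its speed; a pose out of reach is approached as far as the arm can. A call is refused whole if a number of a shift passes 5 or a number of a turn 8.59, either way. A call with a gripper value outside its range is refused whole. The fingers move at their own pace and stop on an object; "grip_force" is the grip in N (left out, the last holds). Time passes only in rows, so rows that do not move let the fingers close. It gives the time, the measured TCP pose, the force, the opening and the grip force at its end, in the units of the state.
- env.get_obs(): the state, without advancing time (a new reading comes with each control period).
- env.get_image(name): name is "scene" or "side" or "wrist"; returns a dict with "pixels" (384x512x3 uint8, blue, green, red), "fx", "fy", "cx", "cy" (pixels), "T" (4x4, takes a point from camera to world coordinates). Camera axes: x right, y down, z forward; pixel columns grow to the right and rows downward; lengths in m; the calibration is good to about 2 mm. A picture is of the moment at which its call begins. There is no depth.
- env.close_job(): hands the job in; it is judged then, once.
The state is a dict: "t": time; "qpos": joint angles; "joint_velocities": joint speeds; "joint_efforts": joint torques, N m; "eef_pos": TCP position; "tcp_rot": TCP orientation; "wrist_force": force on the tool from outside, world axes, zero at the start; "moment": the same for the moment, N m; "grip_width": opening from 0.0 (shut) to 1.0 (fully open); "grasp_force": force on a finger pad.
Only numpy, scipy, OpenCV 4.12 (cv2) and the standard library are available. Lean on these libraries where they do the work, as an engineer would, in place of code of your own. Each camera call takes 0.05 s, during which the arm holds its last target. There are 200 camera calls.

## Working session

There is one attempt and no reset: what is moved stays moved. The work goes in short steps, Python scripts to look and compute and a tool call to move; the robot and the scene stay as the last step left them, time stands still between calls to the robot, and variables do not carry over. Pictures are saved under pics/ and viewed, at most 10 in all, crops included, and the job is handed in when it is done.

Besides the shell and the picture viewer there is one more tool, called after "Emit:" by a JSON object that holds its "op" and its "data", one argument or row to a line. jog_arm: Moves the arm, as the interface text tells. Its arguments: {"type":"object","properties":{"rows":{"type":"array"},"grip_force":{"type":"number"}},"required":["rows"]}

```bash
mkdir -p pics
cat > h.py <<'E'
import numpy as np,cv2
from cell import env
def shot(n,f=None):
    im=env.get_image(n)
    if f: cv2.imwrite('pics/'+f,im['pixels'])
    return im
def ray(im,u,v):
    T=np.array(im['T']); d=T[:3,:3]@np.array([(u-im['cx'])/im['fx'],(v-im['cy'])/im['fy'],1]); return T[:3,3],d/np.linalg.norm(d)
def plane(im,u,v,z):
    o,d=ray(im,u,v); return o+d*(z-o[2])/d[2]
def tri(*rs):
    A=np.zeros((3,3));b=np.zeros(3)
    for o,d in rs:
        P=np.eye(3)-np.outer(d,d);A+=P;b+=P@o
    p=np.linalg.solve(A,b); return p,[float(np.linalg.norm((np.eye(3)-np.outer(d,d))@(p-o))) for o,d in rs]
def proj(im,p):
    T=np.array(im['T']);c=T[:3,:3].T@(np.array(p)-T[:3,3]); return im['fx']*c[0]/c[2]+im['cx'],im['fy']*c[1]/c[2]+im['cy']
E
python3 - <<'E'
from h import *
a=shot('scene','s0.png');b=shot('side','d0.png');c=shot('wrist','w0.png')
for i in(a,b,c): print(np.round(i['T'],3).tolist(),i['fx'],i['cx'],i['cy'])
cv2.imwrite('pics/all0.png',cv2.resize(np.vstack([np.hstack([a['pixels'],b['pixels']])]),(800,300)))
o=env.get_obs();print(o)
E
```

```text
[[-0.709, -0.478, 0.518, 0.164], [-0.704, 0.459, -0.541, 0.28], [0.02, -0.749, -0.662, 0.663], [0.0, 0.0, 0.0, 1.0]] 356.7382433549403 258.4641840151429 189.03733778027447
[[0.998, -0.036, 0.054, 0.537], [-0.065, -0.664, 0.745, -0.985], [0.009, -0.747, -0.665, 0.814], [0.0, 0.0, 0.0, 1.0]] 402.77082998919684 253.95397556244743 195.80868150409657
[[-0.348, 0.901, 0.26, 0.147], [0.938, 0.333, 0.098, -0.613], [0.002, 0.278, -0.961, 0.384], [0.0, 0.0, 0.0, 1.0]] 285.43838023360445 249.41858621464897 192.16798101448305
{'t': 0.15, 'qpos': array([-9.56396476e-01,  3.85382678e-01,  6.97775976e-03, -3.49723303e-04,
       -1.19403988e+00, -2.58556937e-01]), 'joint_velocities': array([ 0.00092301, -0.001256  ,  0.00386566,  0.00219568,  0.0013832 ,
        0.00207587]), 'joint_efforts': array([ 2.54201361e-03, -3.91054058e+01,  1.87588763e+01,  4.22235176e+00,
        1.23689641e-02, -1.42261483e-04]), 'eef_pos': array([ 0.21757767, -0.58544575,  0.23272445]), 'tcp_rot': array([-2.01140454e-04, -1.76920715e-01,  9.84224748e-01,  8.15674703e-04]), 'wrist_force': array([-0.66568473, -0.23128469, -0.03156348]), 'moment': array([0.03478066, 0.01620751, 0.0720304 ]), 'grasp_force': 0.0, 'grip_width': 1.0015717529519585}
```

View pics/s0.png

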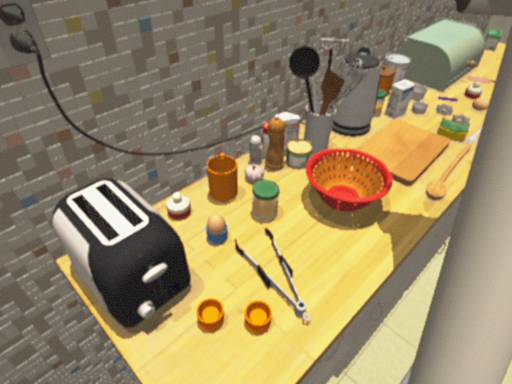

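View pics/d0.png

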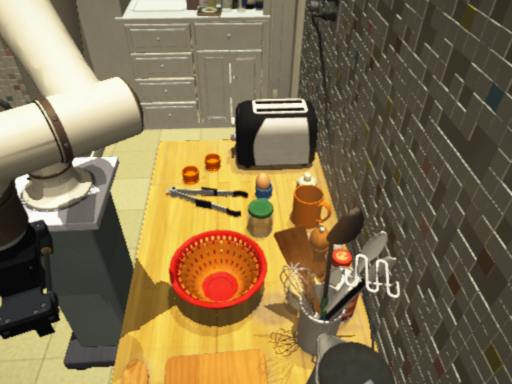

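The scene view shows the tongs with pivot at (303,313) and jaws at (238,245) and (267,232). The egg in the blue cup is at (216,228), the jar at (265,200) and the colander at (348,180). In the side view the pivot is at (172,190), the jaws at (245,194) and (238,213), the egg at (264,183) and the colander at (218,272).

Run:
```python
from h import *
a=shot('scene');b=shot('side')
def comps(im,m,roi,mn=8):
    x0,y0,x1,y1=roi; k=np.zeros(m.shape,np.uint8);k[y0:y1,x0:x1]=m[y0:y1,x0:x1]
    n,l,s,c=cv2.connectedComponentsWithStats(k); return [(s[i].tolist(),np.round(c[i],1).tolist()) for i in range(1,n) if s[i,4]>=mn]
def bl(im): 
    p=im['pixels'].astype(int); return ((p[...,0]>p[...,2]+25)&(p[...,0]>60))
def eg(im):
    h=cv2.cvtColor(im['pixels'],cv2.COLOR_BGR2HSV); return h
def rd(im):
    p=im['pixels'].astype(int); return ((p[...,2]>110)&(p[...,1]<60)&(p[...,0]<70))
def bk(im): return im['pixels'].max(2)<60
def gn(im):
    p=im['pixels'].astype(int); return (p[...,1]>p[...,2]+25)&(p[...,1]>p[...,0]+10)
for n,f,r in[('blue',bl,((190,200,245,255),(250,170,280,205))),('black',bk,((225,220,315,325),(160,180,250,220))),('red',rd,((295,140,400,220),(160,220,275,315))),('green',gn,((245,170,290,215),(240,190,280,225)))]:
    print(n); print(comps(a,f(a),r[0])); print(comps(b,f(b),r[1]))
A=cv2.resize(a['pixels'][200:330,190:320],(520,520),interpolation=cv2.INTER_CUBIC)
B=cv2.resize(b['pixels'][165:225,160:285],(0,0),fx=4,fy=4,interpolation=cv2.INTER_CUBIC)
B=cv2.copyMakeBorder(B,0,0,0,20,cv2.BORDER_CONSTANT)
A=cv2.resize(A,(520,340)) if 0 else A
cv2.imwrite('pics/A.png',A); cv2.imwrite('pics/B.png',B)
```

```text
blue
[([206, 226, 21, 18, 173], [216.8, 237.0])]
[([256, 185, 16, 15, 130], [263.9, 193.4])]
black
[([266, 230, 6, 8, 16], [268.5, 232.9]), ([237, 247, 6, 8, 18], [239.5, 250.5]), ([280, 257, 3, 5, 10], [280.7, 258.6]), ([258, 267, 12, 20, 78], [263.6, 276.8]), ([288, 267, 4, 6, 9], [289.6, 270.0])]
[([203, 188, 8, 2, 9], [206.3, 188.7]), ([213, 190, 4, 5, 15], [214.8, 192.3]), ([233, 192, 14, 5, 47], [239.8, 193.6]), ([195, 200, 16, 8, 86], [202.8, 203.5]), ([226, 209, 14, 7, 48], [232.8, 212.6])]
red
[([307, 151, 29, 28, 188], [317.2, 160.7]), ([349, 151, 42, 45, 267], [377.2, 170.2]), ([311, 181, 62, 29, 235], [340.3, 199.3]), ([335, 187, 16, 6, 44], [343.0, 189.2]), ([351, 190, 3, 5, 8], [351.9, 192.4])]
[([170, 231, 96, 78, 1679], [216.5, 269.3]), ([203, 273, 34, 28, 719], [220.0, 286.8])]
green
[([253, 180, 26, 19, 383], [265.1, 189.1])]
[([249, 198, 24, 19, 345], [260.2, 207.6])]
```

View pics/A.png

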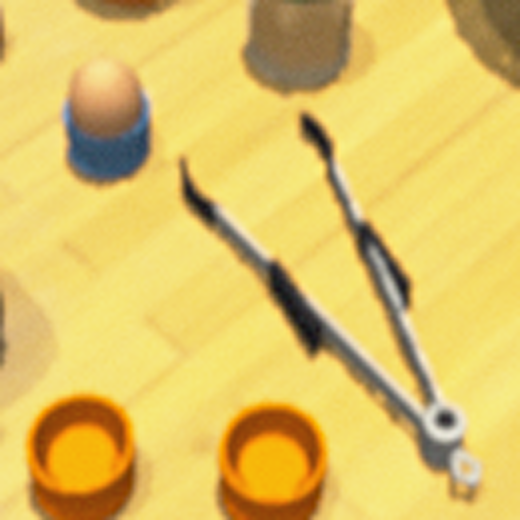

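View pics/B.png

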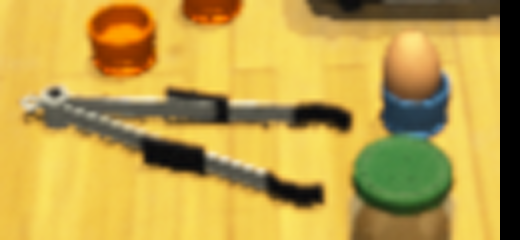

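The close-ups show, in scene crop A, the pivot at (445,420), grips at (297,308) and (385,265), jaws at (195,195) and (318,135), and the egg top at (106,60). In side crop B the pivot is at (55,93), grips at (197,105) and (173,155), jaws at (322,116) and (297,190), and the egg top at (413,33).

Run:
```python
from h import *
a=shot('scene');b=shot('side')
A=lambda u,v:ray(a,190+u/4,200+v/4)
B=lambda u,v:ray(b,160+u/4,165+v/4)
P={}
for n,p,q in[('pivot',(445,420),(55,93)),('gL',(297,308),(197,105)),('gR',(385,265),(173,155)),('jL',(195,195),(322,116)),('jR',(318,135),(297,190)),('eggtop',(106,61),(413,33)),('eggmid',(106,108),(413,75)),('cuprim',(107,125),(415,88))]:
    P[n],e=tri(A(*p),B(*q));print(n,P[n].round(4),np.round(e,4))
for n,p,q in[('lid',(265.1,189.1),(260.2,207.6)),('cupblue',(216.8,237),(263.9,193.4))]:print(n,tri(ray(a,*p),ray(b,*q)))
# colander rim ellipse
for im,box in((a,(307,151,391,210)),(b,(170,231,266,309))):
    p=im['pixels'].astype(int);m=((p[...,2]>100)&(p[...,1]<75)&(p[...,0]<80)).astype(np.uint8)
    k=np.zeros_like(m);x0,y0,x1,y1=box;k[y0-3:y1+3,x0-3:x1+3]=m[y0-3:y1+3,x0-3:x1+3]
    pts=np.argwhere(k)[:,::-1]
    h=cv2.convexHull(pts.astype(np.int32))[:,0]
    # top half & sides: rim outer edge; back-project extreme points at z=.09
    w=[plane(im,*q,0.088)[:2] for q in h.astype(float)]
    w=np.array(w); c=cv2.minEnclosingCircle(w.astype(np.float32)); print('col',c)
    up=h[h[:,1]<=(y0+y1)/2-5]; w=np.array([plane(im,*q,0.088)[:2] for q in up.astype(float)])
    M=np.c_[2*w,np.ones(len(w))];s=np.linalg.lstsq(M,(w**2).sum(1),rcond=None)[0];print(s[:2],np.sqrt(s[2]+s[:2]@s[:2]))
g=(P['gL']+P['gR'])/2;j=(P['jL']+P['jR'])/2
print(g,j,np.linalg.norm(P['gL']-P['gR']),np.linalg.norm(P['jL']-P['jR']),np.linalg.norm((g-P['pivot'])[:2]),np.linalg.norm((j-g)[:2]))
for v in(g-P['pivot'],j-P['pivot'],j-g):print(np.degrees(np.arctan2(v[1],v[0])))
```

```text
pivot [ 0.362  -0.0555  0.0257] [0.0017 0.0017]
gL [ 0.4666 -0.058   0.0105] [0.0023 0.0023]
gR [ 0.4509 -0.113   0.011 ] [0.0015 0.0015]
jL [ 0.562  -0.0727  0.0083] [0.0011 0.0011]
jR [ 0.5412 -0.1553  0.0118] [0.0006 0.0006]
eggtop [ 0.6285 -0.0649  0.0778] [0.0028 0.0028]
eggmid [ 0.6301 -0.0638  0.0373] [0.0022 0.0022]
cuprim [ 0.6311 -0.0631  0.023 ] [0.0033 0.0033]
lid (array([ 0.61062859, -0.20913711,  0.07847276]), [0.00027581444488153465, 0.00027581444488150564])
cupblue (array([ 0.63293479, -0.06416275, -0.00112779]), [0.0022639590239379686, 0.0022639590239379973])
col ((0.48820960521698, -0.38419508934020996), 0.12646996974945068)
[ 0.49496105 -0.39878383] 0.11120517205813164
col ((0.4886990487575531, -0.4151036739349365), 0.12405779212713242)
[ 0.49958913 -0.40360827] 0.10822794178963469
[ 0.45872424 -0.0855074   0.01074735] [ 0.5516027  -0.11398659  0.01006023] 0.05725058237345426 0.08524739193453405 0.10126223040698655 0.09714665687541031
-17.265264127378888
-17.158412942992978
-17.047035051635593
```

Emit:
{"op": "jog_arm", "data": {
  "rows": [
    {"wz":7.5,"jaw":1},
    {"wz":7.5},
    {"wz":7.5},
    {"wz":7.5},
    {"wz":7.5},
    {"tx":-0.3,"ty":2},
    {"tx":-0.6,"ty":3.6},
    {"tx":-0.6,"ty":4},
    {"tx":-0.6,"ty":4},
    {"tx":-0.6,"ty":4},
    {"tx":-0.6,"ty":4},
    {"tx":-0.6,"ty":4},
    {"tx":-0.6,"ty":4},
    {"tx":-0.6,"ty":4},
    {"tx":-0.6,"ty":4},
    {"tx":-0.6,"ty":4},
    {"tx":-0.6,"ty":4},
    {"tx":-0.6,"ty":4},
    {"tx":-0.6,"ty":3.6},
    {"tx":-0.4,"ty":1.7}
  ]
}}

```text
schema error: expected keys tx, ty, tz, wx, wy, wz, jaw
```

Run:
```python
from h import *
from scipy.spatial.transform import Rotation as R
o=env.get_obs();q=o['tcp_rot'];r=R.from_quat(q,scalar_first=True).as_matrix();print(o['t'],o['eef_pos'],r.round(3).tolist())
w=shot('wrist','w1.png');b=shot('side')
for u,v in((237,163),(275,166),(318,160)):print(plane(b,u,v,0))
for n,p in dict(gL=(.4666,-.058,.014),gR=(.4509,-.113,.014),piv=(.362,-.0555,.026),jL=(.562,-.0727,.014),jR=(.5412,-.1553,.014),et=(.6285,-.0649,.078)).items():print(n,proj(w,p))
```

```text
0.35 [ 0.2177024  -0.58573771  0.23330554] [[-0.937, -0.348, -0.0], [-0.348, 0.937, 0.0], [0.0, 0.0, -1.0]]
[0.55772756 0.09473054 0.        ]
[0.68305729 0.07159971 0.        ]
[0.8320229 0.0970574 0.       ]
gL (np.float64(486.452587055129), np.float64(406.55420211488985))
gR (np.float64(463.8596972615713), np.float64(391.5475019035515))
piv (np.float64(530.841899021089), np.float64(368.1765529151156))
jL (np.float64(449.76556981694836), np.float64(441.61247987985155))
jR (np.float64(415.2759601191063), np.float64(421.99146095692197))
et (np.float64(458.6294646208356), np.float64(512.9362846133383))
```

View pics/w1.png

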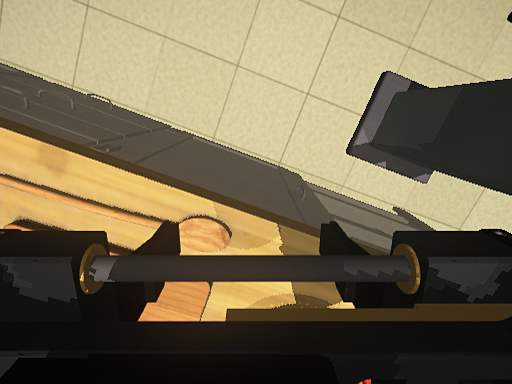

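The view shows the arm still at its start pose: the move was refused because every key must be given. I'll resend it with all of them.

Emit:
{"op": "jog_arm", "data": {
  "rows": [
    {"tx":0,"ty":0,"tz":0,"wx":0,"wy":0,"wz":7.5,"jaw":1},
    {"tx":0,"ty":0,"tz":0,"wx":0,"wy":0,"wz":7.5,"jaw":1},
    {"tx":0,"ty":0,"tz":0,"wx":0,"wy":0,"wz":7.5,"jaw":1},
    {"tx":0,"ty":0,"tz":0,"wx":0,"wy":0,"wz":7.5,"jaw":1},
    {"tx":0,"ty":0,"tz":0,"wx":0,"wy":0,"wz":7.5,"jaw":1},
    {"tx":-0.3,"ty":2,"tz":0,"wx":0,"wy":0,"wz":0,"jaw":1},
    {"tx":-0.6,"ty":4,"tz":0,"wx":0,"wy":0,"wz":0,"jaw":1},
    {"tx":-0.6,"ty":4,"tz":0,"wx":0,"wy":0,"wz":0,"jaw":1},
    {"tx":-0.6,"ty":4,"tz":0,"wx":0,"wy":0,"wz":0,"jaw":1},
    {"tx":-0.6,"ty":4,"tz":0,"wx":0,"wy":0,"wz":0,"jaw":1},
    {"tx":-0.6,"ty":4,"tz":0,"wx":0,"wy":0,"wz":0,"jaw":1},
    {"tx":-0.6,"ty":4,"tz":0,"wx":0,"wy":0,"wz":0,"jaw":1},
    {"tx":-0.6,"ty":4,"tz":0,"wx":0,"wy":0,"wz":0,"jaw":1},
    {"tx":-0.6,"ty":4,"tz":0,"wx":0,"wy":0,"wz":0,"jaw":1},
    {"tx":-0.6,"ty":4,"tz":0,"wx":0,"wy":0,"wz":0,"jaw":1},
    {"tx":-0.6,"ty":4,"tz":0,"wx":0,"wy":0,"wz":0,"jaw":1},
    {"tx":-0.6,"ty":4,"tz":0,"wx":0,"wy":0,"wz":0,"jaw":1},
    {"tx":-0.6,"ty":4,"tz":0,"wx":0,"wy":0,"wz":0,"jaw":1},
    {"tx":-0.6,"ty":3.5,"tz":0,"wx":0,"wy":0,"wz":0,"jaw":1},
    {"tx":-0.4,"ty":1.4,"tz":0,"wx":0,"wy":0,"wz":0,"jaw":1}
  ]
}}

```text
t: 2.45
eef_pos: [0.4616, -0.0839, 0.2339]
tcp_rot: [0.001, 0.147, 0.989, 0.0]
wrist_force: [0.2, -0.4, 0.0]
grip_width: 1.0
grasp_force: 0.0
```

Run:
```python
from h import *
from scipy.spatial.transform import Rotation as R
w=shot('wrist','w2.png')
o=env.get_obs();q=o['tcp_rot'];r=R.from_quat(q,scalar_first=True).as_matrix();print(o['t'],o['eef_pos'],r.round(3).tolist())
for n,p in dict(gL=(.4666,-.058,.014),gR=(.4509,-.113,.014),piv=(.362,-.0555,.026),jL=(.562,-.0727,.014),jR=(.5412,-.1553,.014),et=(.6285,-.0649,.078)).items():print(n,proj(w,p))
```

```text
2.5 [ 0.46241645 -0.08369413  0.23373929] [[-0.957, 0.291, 0.001], [0.291, 0.957, 0.0], [-0.001, 0.001, -1.0]]
gL (np.float64(269.8927084973114), np.float64(166.54526687087866))
gR (np.float64(226.5720469336497), np.float64(167.32719696072985))
piv (np.float64(248.47189466863253), np.float64(84.40757679733419))
jL (np.float64(278.30034449633666), np.float64(233.17019541572324))
jR (np.float64(218.17700335229313), np.float64(235.92854216605633))
et (np.float64(303.2741172903517), np.float64(299.25000289113444))
```

View pics/w2.png

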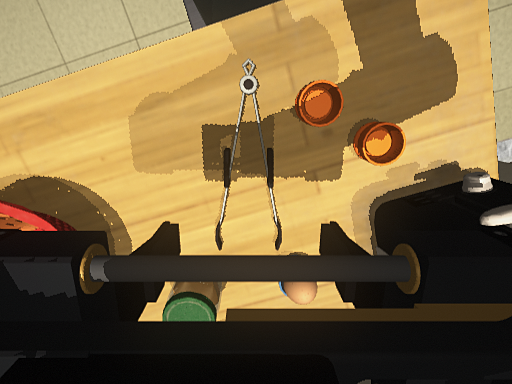

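The wrist view shows the pivot at (248,85), the grips at (228,168) and (269,168), and the jaws at (219,238) and (277,238). This agrees with the measured points to about 1–2 px. The toaster is at the right, and the egg at (300,290).

Emit:
{"op": "jog_arm", "data": {
  "rows": [
    {"tx":0.2,"ty":-0.3,"tz":2,"wx":0,"wy":0,"wz":0,"jaw":1},
    {"tx":0,"ty":0,"tz":3,"wx":0,"wy":0,"wz":0,"jaw":1},
    {"tx":0,"ty":0,"tz":3,"wx":0,"wy":0,"wz":0,"jaw":1},
    {"tx":0,"ty":0,"tz":3,"wx":0,"wy":0,"wz":0,"jaw":1},
    {"tx":0,"ty":0,"tz":3,"wx":0,"wy":0,"wz":0,"jaw":1},
    {"tx":0,"ty":0,"tz":2,"wx":0,"wy":0,"wz":0,"jaw":1},
    {"tx":0,"ty":0,"tz":2,"wx":0,"wy":0,"wz":0,"jaw":1},
    {"tx":0,"ty":0,"tz":1.5,"wx":0,"wy":0,"wz":0,"jaw":1},
    {"tx":0,"ty":0,"tz":1,"wx":0,"wy":0,"wz":0,"jaw":1},
    {"tx":0,"ty":0,"tz":0.8,"wx":0,"wy":0,"wz":0,"jaw":1},
    {"tx":0,"ty":0,"tz":0.4,"wx":0,"wy":0,"wz":0,"jaw":1},
    {"tx":0,"ty":0,"tz":0,"wx":0,"wy":0,"wz":0,"jaw":1},
    {"tx":0,"ty":0,"tz":0,"wx":0,"wy":0,"wz":0,"jaw":1}
  ],
  "grip_force": 6
}}

```text
t: 3.8
eef_pos: [0.4582, -0.0884, 0.017]
tcp_rot: [0.001, 0.149, 0.989, 0.0]
wrist_force: [-0.3, 0.3, 0.4]
grip_width: 0.999
grasp_force: 0.0
```

Emit:
{"op": "jog_arm", "data": {
  "rows": [
    {"tx":0,"ty":0.1,"tz":0,"wx":0,"wy":0,"wz":0,"jaw":0.6},
    {"tx":0,"ty":0.1,"tz":0,"wx":0,"wy":0,"wz":0,"jaw":0.5},
    {"tx":0,"ty":0,"tz":0,"wx":0,"wy":0,"wz":0,"jaw":0.38},
    {"tx":0,"ty":0,"tz":0,"wx":0,"wy":0,"wz":0,"jaw":0.38},
    {"tx":0,"ty":0,"tz":0,"wx":0,"wy":0,"wz":0,"jaw":0.38},
    {"tx":0,"ty":0,"tz":0,"wx":0,"wy":0,"wz":0,"jaw":0.38},
    {"tx":0,"ty":0,"tz":0,"wx":0,"wy":0,"wz":0,"jaw":0.38},
    {"tx":0,"ty":0,"tz":0,"wx":0,"wy":0,"wz":0,"jaw":0.38}
  ],
  "grip_force": 6
}}

```text
t: 4.6
eef_pos: [0.4587, -0.0864, 0.0168]
tcp_rot: [0.0, 0.149, 0.989, 0.0]
wrist_force: [0.0, 1.8, 3.7]
grip_width: 0.732
grasp_force: 6.0
```

Emit:
{"op": "jog_arm", "data": {
  "rows": [
    {"tx":0,"ty":0,"tz":-0.3,"wx":0,"wy":0,"wz":0,"jaw":0.38},
    {"tx":0,"ty":0,"tz":-0.6,"wx":0,"wy":0,"wz":0,"jaw":0.38},
    {"tx":0,"ty":0,"tz":-1,"wx":0,"wy":0,"wz":0,"jaw":0.38},
    {"tx":0,"ty":0,"tz":-1,"wx":0,"wy":0,"wz":0,"jaw":0.38},
    {"tx":0,"ty":0,"tz":-1.5,"wx":0,"wy":0,"wz":0,"jaw":0.38},
    {"tx":0,"ty":0,"tz":-1.5,"wx":0,"wy":0,"wz":0,"jaw":0.38},
    {"tx":0,"ty":0,"tz":-1.5,"wx":0,"wy":0,"wz":0,"jaw":0.38},
    {"tx":0,"ty":0,"tz":-1.5,"wx":0,"wy":0,"wz":0,"jaw":0.38},
    {"tx":0,"ty":0,"tz":-1.5,"wx":0,"wy":0,"wz":0,"jaw":0.38},
    {"tx":0,"ty":0,"tz":-1,"wx":0,"wy":0,"wz":0,"jaw":0.38},
    {"tx":0,"ty":0,"tz":-0.6,"wx":0,"wy":0,"wz":0,"jaw":0.38},
    {"tx":0,"ty":0,"tz":0,"wx":0,"wy":0,"wz":-3,"jaw":0.38},
    {"tx":0,"ty":0,"tz":0,"wx":0,"wy":0,"wz":-4,"jaw":0.38},
    {"tx":0,"ty":0,"tz":0,"wx":0,"wy":0,"wz":-4,"jaw":0.38},
    {"tx":0,"ty":0,"tz":0,"wx":0,"wy":0,"wz":-4,"jaw":0.38},
    {"tx":0,"ty":0,"tz":0,"wx":0,"wy":0,"wz":-3,"jaw":0.38},
    {"tx":0,"ty":0,"tz":0,"wx":0,"wy":0,"wz":-2,"jaw":0.38},
    {"tx":0,"ty":0,"tz":0,"wx":0,"wy":0,"wz":0,"jaw":0.38}
  ]
}}

```text
t: 6.4
eef_pos: [0.4579, -0.0866, 0.1363]
tcp_rot: [-0.0, -0.025, 1.0, 0.0]
wrist_force: [0.8, 0.6, -0.2]
grip_width: 0.726
grasp_force: 6.0
```

Run:
```python
from h import *
from scipy.spatial.transform import Rotation as R
a=shot('scene');b=shot('side')
o=env.get_obs();q=o['tcp_rot'];r=R.from_quat(q,scalar_first=True).as_matrix();e=o['eef_pos'];print(o['t'],e,r.round(3).tolist(),o['grip_width'])
for im,n in((a,'scene'),(b,'side')):
    f=-r[:,0]
    for k,d in(('piv',-.105),('jaw',.095)): print(n,k,np.round(proj(im,e+f*d-[0,0,.002]),1))
A=cv2.resize(a['pixels'][150:300,180:330],(400,400),interpolation=cv2.INTER_CUBIC)
B=cv2.resize(b['pixels'][110:235,150:275],(400,400),interpolation=cv2.INTER_CUBIC)
cv2.imwrite('pics/AB.png',np.hstack([A,B]))
```

```text
6.5 [ 0.45805499 -0.0865359   0.13638144] [[-0.999, -0.05, -0.001], [-0.05, 0.999, -0.0], [0.001, 0.0, -1.0]] 0.7260983985116729
scene piv [322.9 263.2]
scene jaw [243.5 210.1]
side piv [163.9 167.1]
side jaw [236.5 162.7]
```

View pics/AB.png

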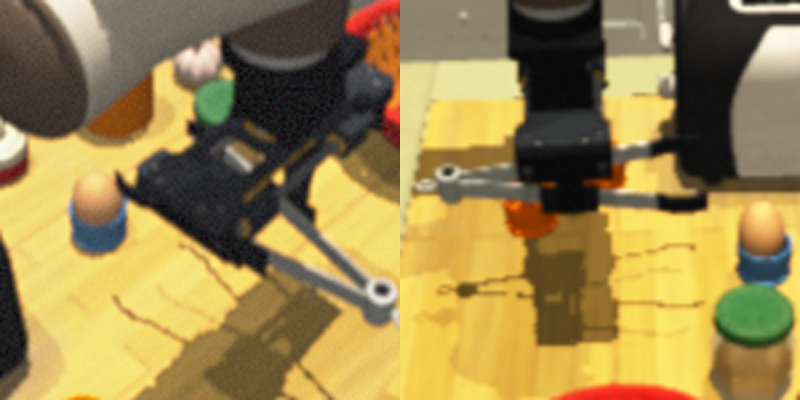

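The views show the tongs held level with both jaws open. The side jaws are at about (237,155) and (239,173), within 2 px of the prediction. The egg and cup have not moved.

Emit:
{"op": "jog_arm", "data": {
  "rows": [
    {"tx":-0.5,"ty":0.1,"tz":0,"wx":0,"wy":0,"wz":0,"jaw":0.38},
    {"tx":-1,"ty":0.2,"tz":0,"wx":0,"wy":0,"wz":0,"jaw":0.38},
    {"tx":-1.2,"ty":0.2,"tz":0,"wx":0,"wy":0,"wz":0,"jaw":0.38},
    {"tx":-1.2,"ty":0.2,"tz":0,"wx":0,"wy":0,"wz":0,"jaw":0.38},
    {"tx":-1.2,"ty":0.2,"tz":0,"wx":0,"wy":0,"wz":0,"jaw":0.38},
    {"tx":-1.2,"ty":0.2,"tz":0,"wx":0,"wy":0,"wz":0,"jaw":0.38},
    {"tx":-0.8,"ty":0.2,"tz":0,"wx":0,"wy":0,"wz":0,"jaw":0.38},
    {"tx":-0.5,"ty":0.1,"tz":0,"wx":0,"wy":0,"wz":0,"jaw":0.38},
    {"tx":0,"ty":0,"tz":0,"wx":0,"wy":0,"wz":0,"jaw":0.38},
    {"tx":0,"ty":0,"tz":0,"wx":0,"wy":0,"wz":0,"jaw":0.38}
  ]
}}

```text
t: 7.5
eef_pos: [0.5331, -0.0687, 0.1364]
tcp_rot: [-0.0, -0.025, 1.0, 0.0]
wrist_force: [-0.2, 0.5, -1.6]
grip_width: 0.733
grasp_force: 6.0
```

Run:
```python
from h import *
from scipy.spatial.transform import Rotation as R
b=shot('side');a=shot('scene')
o=env.get_obs();q=o['tcp_rot'];r=R.from_quat(q,scalar_first=True).as_matrix();e=o['eef_pos'];print(o['t'],e,r.round(3).tolist(),o['grip_width'])
f=-r[:,0]
for k,d in(('piv',-.105),('jaw',.095)): print(k,np.round(proj(b,e+f*d-[0,0,.002]),1),np.round(proj(a,e+f*d-[0,0,.002]),1))
B=cv2.resize(b['pixels'][120:210,180:300],(533,400),interpolation=cv2.INTER_CUBIC)
A=cv2.resize(a['pixels'][160:280,190:265],(250,400),interpolation=cv2.INTER_CUBIC)
cv2.imwrite('pics/B3.png',np.hstack([A,B]))
```

```text
7.6 [ 0.53300926 -0.06883178  0.13657659] [[-0.999, -0.05, -0.0], [-0.05, 0.999, 0.0], [0.0, 0.0, -1.0]] 0.7314183951781589
piv [191.7 162.3] [285.6 245.4]
jaw [262.7 158. ] [213.9 196.6]
```

View pics/B3.png

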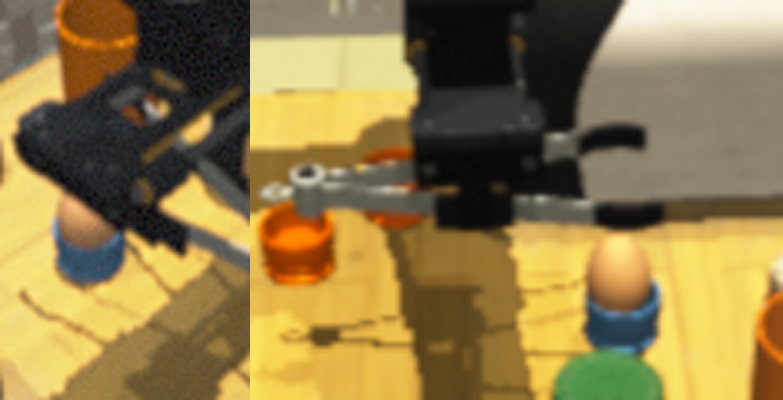

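The side view shows the near jaw at about (265,168) and the far jaw at (262,151), so the jaw centre is at about (263.5,159). The egg top at (263,173) lies straight below it in x, so the tongs are lined up.

Emit:
{"op": "jog_arm", "data": {
  "rows": [
    {"tx":0,"ty":0,"tz":0.4,"wx":0,"wy":0,"wz":0,"jaw":0.38},
    {"tx":0,"ty":0,"tz":0.8,"wx":0,"wy":0,"wz":0,"jaw":0.38},
    {"tx":0,"ty":0,"tz":1,"wx":0,"wy":0,"wz":0,"jaw":0.38},
    {"tx":0,"ty":0,"tz":1,"wx":0,"wy":0,"wz":0,"jaw":0.38},
    {"tx":0,"ty":0,"tz":1,"wx":0,"wy":0,"wz":0,"jaw":0.38},
    {"tx":0,"ty":0,"tz":1,"wx":0,"wy":0,"wz":0,"jaw":0.38},
    {"tx":0,"ty":0,"tz":1,"wx":0,"wy":0,"wz":0,"jaw":0.38},
    {"tx":0,"ty":0,"tz":1,"wx":0,"wy":0,"wz":0,"jaw":0.38},
    {"tx":0,"ty":0,"tz":0.7,"wx":0,"wy":0,"wz":0,"jaw":0.38},
    {"tx":0,"ty":0,"tz":0.4,"wx":0,"wy":0,"wz":0,"jaw":0.38},
    {"tx":0,"ty":0,"tz":0,"wx":0,"wy":0,"wz":0,"jaw":0.38},
    {"tx":0,"ty":0,"tz":0,"wx":0,"wy":0,"wz":0,"jaw":0.38}
  ]
}}

```text
t: 8.8
eef_pos: [0.5338, -0.0687, 0.0538]
tcp_rot: [0.0, -0.025, 1.0, -0.0]
wrist_force: [-0.7, -0.4, -1.8]
grip_width: 0.731
grasp_force: 6.0
```

Run:
```python
from h import *
b=shot('side');w=shot('wrist');o=env.get_obs();print(o['t'],o['eef_pos'],o['grip_width'],o['wrist_force'])
B=cv2.resize(b['pixels'][150:220,190:310],(686,400),interpolation=cv2.INTER_CUBIC)
cv2.imwrite('pics/B4.png',B)
```

```text
8.9 [ 0.53390657 -0.06866425  0.05404617] 0.7302419543771278 [ 0.59923228  0.56331345 -0.88145939]
```

View pics/B4.png

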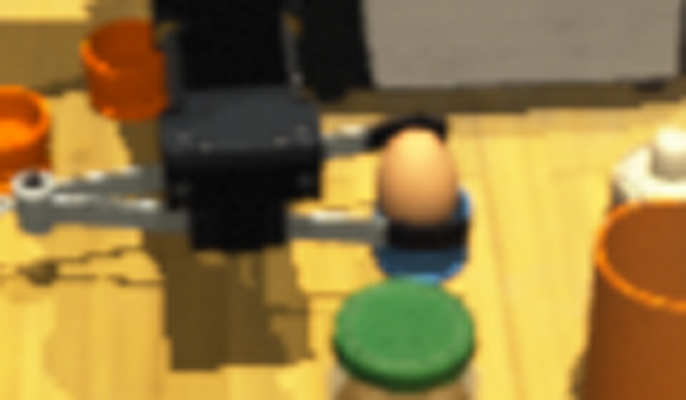

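The picture shows the jaws straddling the egg. The near jaw spans x 385–468 and the egg's middle is at 420 in the crop, so it is well centred. Next I close with force raised in steps.

Emit:
{"op": "jog_arm", "data": {
  "rows": [
    {"tx":0,"ty":0,"tz":0,"wx":0,"wy":0,"wz":0,"jaw":0.34},
    {"tx":0,"ty":0,"tz":0,"wx":0,"wy":0,"wz":0,"jaw":0.29},
    {"tx":0,"ty":0,"tz":0,"wx":0,"wy":0,"wz":0,"jaw":0.24},
    {"tx":0,"ty":0,"tz":0,"wx":0,"wy":0,"wz":0,"jaw":0.2},
    {"tx":0,"ty":0,"tz":0,"wx":0,"wy":0,"wz":0,"jaw":0.16},
    {"tx":0,"ty":0,"tz":0,"wx":0,"wy":0,"wz":0,"jaw":0.13},
    {"tx":0,"ty":0,"tz":0,"wx":0,"wy":0,"wz":0,"jaw":0.1},
    {"tx":0,"ty":0,"tz":0,"wx":0,"wy":0,"wz":0,"jaw":0.06},
    {"tx":0,"ty":0,"tz":0,"wx":0,"wy":0,"wz":0,"jaw":0},
    {"tx":0,"ty":0,"tz":0,"wx":0,"wy":0,"wz":0,"jaw":-0.1},
    {"tx":0,"ty":0,"tz":0,"wx":0,"wy":0,"wz":0,"jaw":-0.2},
    {"tx":0,"ty":0,"tz":0,"wx":0,"wy":0,"wz":0,"jaw":-0.2},
    {"tx":0,"ty":0,"tz":0,"wx":0,"wy":0,"wz":0,"jaw":-0.2}
  ],
  "grip_force": 14
}}

```text
t: 10.2
eef_pos: [0.5335, -0.0687, 0.0536]
tcp_rot: [0.0, -0.025, 1.0, 0.0]
wrist_force: [0.5, 0.4, -2.1]
grip_width: 0.502
grasp_force: 13.9
```

Emit:
{"op": "jog_arm", "data": {
  "rows": [
    {"tx":0,"ty":0,"tz":0,"wx":0,"wy":0,"wz":0,"jaw":-0.2},
    {"tx":0,"ty":0,"tz":0,"wx":0,"wy":0,"wz":0,"jaw":-0.2},
    {"tx":0,"ty":0,"tz":0,"wx":0,"wy":0,"wz":0,"jaw":-0.2}
  ],
  "grip_force": 24
}}

```text
t: 10.5
eef_pos: [0.5335, -0.0687, 0.0536]
tcp_rot: [0.0, -0.025, 1.0, 0.0]
wrist_force: [-0.1, 0.7, -0.8]
grip_width: 0.496
grasp_force: 23.9
```

Run:
```python
from h import *
b=shot('side');a=shot('scene')
B=cv2.resize(b['pixels'][150:220,215:290],(430,400),interpolation=cv2.INTER_CUBIC)
A=cv2.resize(a['pixels'][190:260,185:250],(370,400),interpolation=cv2.INTER_CUBIC)
cv2.imwrite('pics/B5.png',np.hstack([A,B]))
```

```text
(no output)
```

View pics/B5.png

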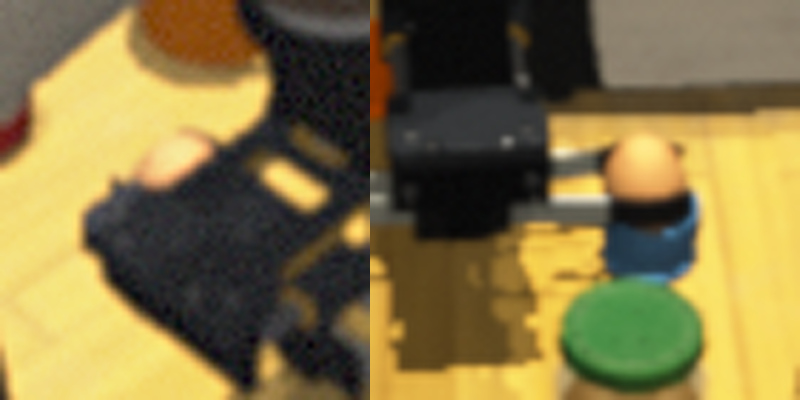

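The picture shows the egg upright in its cup with the jaws around it, still centred along x. Now I lift it gently.

Emit:
{"op": "jog_arm", "data": {
  "rows": [
    {"tx":0,"ty":0,"tz":-0.2,"wx":0,"wy":0,"wz":0,"jaw":-0.2},
    {"tx":0,"ty":0,"tz":-0.3,"wx":0,"wy":0,"wz":0,"jaw":-0.2},
    {"tx":0,"ty":0,"tz":-0.5,"wx":0,"wy":0,"wz":0,"jaw":-0.2},
    {"tx":0,"ty":0,"tz":-0.7,"wx":0,"wy":0,"wz":0,"jaw":-0.2},
    {"tx":0,"ty":0,"tz":-1,"wx":0,"wy":0,"wz":0,"jaw":-0.2},
    {"tx":0,"ty":0,"tz":-1,"wx":0,"wy":0,"wz":0,"jaw":-0.2},
    {"tx":0,"ty":0,"tz":-1,"wx":0,"wy":0,"wz":0,"jaw":-0.2},
    {"tx":0,"ty":0,"tz":-1,"wx":0,"wy":0,"wz":0,"jaw":-0.2},
    {"tx":0,"ty":0,"tz":-1,"wx":0,"wy":0,"wz":0,"jaw":-0.2},
    {"tx":0,"ty":0,"tz":-1,"wx":0,"wy":0,"wz":0,"jaw":-0.2},
    {"tx":0,"ty":0,"tz":-1,"wx":0,"wy":0,"wz":0,"jaw":-0.2},
    {"tx":0,"ty":0,"tz":-1,"wx":0,"wy":0,"wz":0,"jaw":-0.2},
    {"tx":0,"ty":0,"tz":-1,"wx":0,"wy":0,"wz":0,"jaw":-0.2},
    {"tx":0,"ty":0,"tz":-1,"wx":0,"wy":0,"wz":0,"jaw":-0.2},
    {"tx":0,"ty":0,"tz":-1,"wx":0,"wy":0,"wz":0,"jaw":-0.2},
    {"tx":0,"ty":0,"tz":-1,"wx":0,"wy":0,"wz":0,"jaw":-0.2},
    {"tx":0,"ty":0,"tz":-1,"wx":0,"wy":0,"wz":0,"jaw":-0.2},
    {"tx":0,"ty":0,"tz":-0.6,"wx":0,"wy":0,"wz":0,"jaw":-0.2},
    {"tx":0,"ty":0,"tz":-0.3,"wx":0,"wy":0,"wz":0,"jaw":-0.2},
    {"tx":0,"ty":0,"tz":0,"wx":0,"wy":0,"wz":0,"jaw":-0.2}
  ]
}}

```text
t: 12.6
eef_pos: [0.5336, -0.0687, 0.2099]
tcp_rot: [0.0, -0.025, 1.0, 0.0]
wrist_force: [-0.6, 0.2, -2.4]
grip_width: 0.494
grasp_force: 23.9
```

```bash
cat >> h.py <<'E'
def eggblob(im,p,rad=30):
    u,v=map(int,proj(im,p)); c=cv2.cvtColor(im['pixels'],cv2.COLOR_BGR2HSV)
    m=(cv2.inRange(c,(4,50,90),(17,175,255)))
    k=np.zeros_like(m);k[max(v-rad,0):v+rad,max(u-rad,0):u+rad]=m[max(v-rad,0):v+rad,max(u-rad,0):u+rad]
    n,l,s,cc=cv2.connectedComponentsWithStats(k)
    return (u,v),[(s[i].tolist(),cc[i].round(1).tolist()) for i in range(1,n) if s[i,4]>15]
def bluecup(im,roi):
    p=im['pixels'].astype(int);m=((p[...,0]>p[...,2]+25)&(p[...,0]>60)).astype(np.uint8);x0,y0,x1,y1=roi
    k=np.zeros_like(m);k[y0:y1,x0:x1]=m[y0:y1,x0:x1];n,l,s,c=cv2.connectedComponentsWithStats(k)
    return [(s[i].tolist(),c[i].round(1).tolist()) for i in range(1,n) if s[i,4]>30]
E
python3 - <<'E'
from h import *
from scipy.spatial.transform import Rotation as R
a=shot('scene');b=shot('side');o=env.get_obs();e=o['eef_pos'];r=R.from_quat(o['tcp_rot'],scalar_first=True).as_matrix()
print(o['t'],e,o['grip_width'],o['wrist_force'],r[:,0])
j=e-.095*r[:,0];print('jaw',j)
for im in(a,b):print(eggblob(im,j))
print(bluecup(a,(190,200,245,255)),bluecup(b,(245,165,285,210)))
E
```

```text
12.7 [ 0.53321342 -0.06869907  0.20912628] 0.4987209901954463 [ 0.15817401  0.6118522  -2.21794366] [-9.98739552e-01 -5.01840263e-02  9.32923244e-04]
jaw [ 0.62809368 -0.06393159  0.20903765]
((211, 169), [([214, 143, 9, 10, 64], [217.4, 147.5]), ([229, 156, 9, 7, 22], [233.0, 158.1])])
((263, 135), [([256, 129, 17, 12, 111], [263.6, 136.2]), ([258, 146, 12, 4, 21], [263.6, 147.4])])
[([207, 220, 20, 24, 392], [216.4, 231.5])] [([256, 181, 16, 19, 237], [263.4, 189.9])]
```

The tongs hold the egg: in the side view its blob is at (263.6,139), between the jaws. The cup is empty and has not moved. Next I carry the egg to the colander.

Emit:
{"op": "jog_arm", "data": {
  "rows": [
    {"tx":0.2,"ty":-0.5,"tz":0,"wx":0,"wy":0,"wz":0,"jaw":-0.2},
    {"tx":0.5,"ty":-1,"tz":0,"wx":0,"wy":0,"wz":0,"jaw":-0.2},
    {"tx":0.7,"ty":-1.5,"tz":0,"wx":0,"wy":0,"wz":0,"jaw":-0.2},
    {"tx":0.9,"ty":-2,"tz":0,"wx":0,"wy":0,"wz":0,"jaw":-0.2},
    {"tx":0.9,"ty":-2,"tz":0,"wx":0,"wy":0,"wz":0,"jaw":-0.2},
    {"tx":0.9,"ty":-2,"tz":0,"wx":0,"wy":0,"wz":0,"jaw":-0.2},
    {"tx":0.9,"ty":-2,"tz":0,"wx":0,"wy":0,"wz":0,"jaw":-0.2},
    {"tx":0.9,"ty":-2,"tz":0,"wx":0,"wy":0,"wz":0,"jaw":-0.2},
    {"tx":0.9,"ty":-2,"tz":0,"wx":0,"wy":0,"wz":0,"jaw":-0.2},
    {"tx":0.9,"ty":-2,"tz":0,"wx":0,"wy":0,"wz":0,"jaw":-0.2},
    {"tx":0.9,"ty":-2,"tz":0,"wx":0,"wy":0,"wz":0,"jaw":-0.2},
    {"tx":0.9,"ty":-2,"tz":0,"wx":0,"wy":0,"wz":0,"jaw":-0.2},
    {"tx":0.9,"ty":-2,"tz":0,"wx":0,"wy":0,"wz":0,"jaw":-0.2},
    {"tx":0.9,"ty":-2,"tz":0,"wx":0,"wy":0,"wz":0,"jaw":-0.2},
    {"tx":0.9,"ty":-2,"tz":0,"wx":0,"wy":0,"wz":0,"jaw":-0.2},
    {"tx":0.9,"ty":-2,"tz":0,"wx":0,"wy":0,"wz":0,"jaw":-0.2},
    {"tx":0.8,"ty":-1.6,"tz":0,"wx":0,"wy":0,"wz":0,"jaw":-0.2},
    {"tx":0.6,"ty":-1.2,"tz":0,"wx":0,"wy":0,"wz":0,"jaw":-0.2},
    {"tx":0.4,"ty":-0.8,"tz":0,"wx":0,"wy":0,"wz":0,"jaw":-0.2},
    {"tx":0.1,"ty":-0.4,"tz":0,"wx":0,"wy":0,"wz":0,"jaw":-0.2}
  ]
}}

```text
t: 14.7
eef_pos: [0.3995, -0.4066, 0.2095]
tcp_rot: [-0.0, -0.025, 1.0, 0.0]
wrist_force: [-0.4, 0.7, -1.5]
grip_width: 0.498
grasp_force: 23.9
```

Emit:
{"op": "jog_arm", "data": {
  "rows": [
    {"tx":0,"ty":0,"tz":0,"wx":0,"wy":0,"wz":0,"jaw":-0.2},
    {"tx":0,"ty":0,"tz":0,"wx":0,"wy":0,"wz":0,"jaw":-0.2},
    {"tx":0,"ty":0,"tz":0,"wx":0,"wy":0,"wz":0,"jaw":-0.2},
    {"tx":0,"ty":0,"tz":0,"wx":0,"wy":0,"wz":0,"jaw":-0.2}
  ]
}}

```text
t: 15.1
eef_pos: [0.4006, -0.4054, 0.2096]
tcp_rot: [0.0, -0.026, 1.0, -0.0]
wrist_force: [-1.0, 0.3, -2.0]
grip_width: 0.499
grasp_force: 23.9
```

Run:
```python
from h import *
from scipy.spatial.transform import Rotation as R
a=shot('scene');b=shot('side');o=env.get_obs();e=o['eef_pos'];r=R.from_quat(o['tcp_rot'],scalar_first=True).as_matrix()
print(o['t'],e,o['grip_width'],o['wrist_force'],abs(o['joint_velocities']).max())
j=e-.097*r[:,0]-[0,0,.003];print('jaw',j)
for im in(a,b):print(eggblob(im,j))
(u,v)=map(int,proj(b,j));p=b['pixels'][v-24:v+30:3,u];print(v,p.tolist())
print(bluecup(a,(190,200,245,255)),bluecup(b,(245,165,285,210)))
```

```text
15.2 [ 0.40055751 -0.40549371  0.20962695] 0.4933040305656365 [-0.0305192   0.73351192 -1.51712254] 0.0034655075954834226
jaw [ 0.49743096 -0.40054045  0.20663509]
((357, 134), [([373, 106, 8, 11, 40], [376.5, 112.2]), ([349, 123, 36, 25, 296], [363.9, 135.2]), ([327, 142, 60, 18, 155], [360.5, 149.3])])
((213, 228), [([198, 218, 26, 18, 168], [211.8, 229.3]), ([184, 240, 20, 2, 30], [193.5, 240.4])])
228 [[105, 234, 253], [98, 234, 253], [97, 234, 253], [94, 230, 252], [47, 121, 159], [142, 235, 254], [153, 242, 255], [138, 233, 254], [122, 216, 253], [107, 193, 246], [82, 148, 212], [17, 18, 18], [18, 18, 20], [30, 56, 184], [19, 119, 231], [19, 108, 223], [19, 83, 214], [21, 127, 238]]
[([206, 220, 21, 24, 403], [216.4, 231.5])] [([256, 181, 16, 19, 245], [263.4, 189.7])]
```

The side-view pixel column shows the egg (rows 217–235) above the near jaw. Its middle is at about (0.497, -0.401, 0.205), roughly 115 mm above the rim, and the arm is at rest. Handing in.

```bash
python3 -c "
from cell import env
print(env.close_job())"
```

```text
the job is handed in; nothing more can be done
None
```

The job is handed in: the tongs hold the egg steady above the middle of the colander, about 115 mm over the rim, and the cup was still in place at my last check; the judge's verdict was not returned.

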